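# Light the sherd drawer with the sprung reflector cover

### The job

Pull the sherd drawer of the grey finds case at least two thirds open by its steel handle and leave it so. Then take the black grip of the sprung reflector cover on top, raise the cover past its balance point (clear of the red mark on the angle gauge) without letting it fly right open, and bring it back down to just below the balance, with its pointer in the green band, so that it throws light into the drawer. It will not stay there by itself: finish while still holding it there, still, with the gripper, and leave everything else on the table where it stands.

Things in the scene. Friction and masses are not known exactly. Their poses are not given: they have to be found in the camera images.
- case: Grey finds case fixed to the table: 200 mm deep (its x), 300 wide (y), 105 high, plus the 12 mm cover on top; origin under its centre; drawer front faces its -x. On its +y side a thin quadrant gauge (look only, not solid; radius 130 mm about the hinge) is green from 46 to 56 degrees of cover angle, red from 58 to 62; a black needle on the cover is the pointer.
- drawer (a joint): Travel of the drawer in m: 0 shut, 0.125 fully out, along the case's own -x. Slides stiffly (about 2 N) and stays where it is left. Starts shut or up to 20 mm open.
- drawer_handle (a point): Middle of the drawer's steel bar handle: a 10 mm round bar, 90 mm long, along the case's y, 80 mm above the table, 40 mm in front of the drawer front (35 mm free gap behind it), centred 70 mm to the -y side of the case's middle. It moves with the drawer and can be pinched from above.
- cover (a joint): Angle of the cover in rad: 0 shut (flat), grows as its front edge rises; stop at 1.65. Springs carry part of its 0.9 kg: it balances at 1.05 rad (60 degrees); below that it falls shut, above it swings open by itself. It takes about 2 N at the grip to start raising it, less and less towards the balance.
- cover_grip (a point): Centre of the cover's black grip: a roller 24 mm thick, 40 mm long, axis along the case's y, flat ends, on a 12 mm stem 35 mm out from the cover's front edge, 70 mm to the case's +y side. Shut: 215 mm in front of and 6 mm above the hinge axis, 112 mm above the table; it rises on an arc about it. Pinch its ends from above; fixed to the cover, it must pivot between upright fingers.
- cover_hinge (a point): Middle of the cover's hinge axis, which runs along the case's y, 85 mm behind the case's middle and 106 mm above the table. The cover is a plate 180 mm (hinge to front edge) by 290 mm by 12 mm.
- sherd0: Flat terracotta-coloured potsherd about 60 x 55 x 10 mm lying loose in the drawer; origin at the centre of its underside. Leave it in the drawer.
- sherd1: Flat buff potsherd about 60 x 55 x 10 mm lying loose in the drawer; origin at the centre of its underside. Leave it in the drawer.
- jug: Buff pottery jug, 140 mm wide, 165 mm high, standing left of the case; origin at the centre of its foot. Not to be moved.
- bowl: Terracotta bowl, 100 mm wide, 45 mm high, close by the case's -y side; origin under its centre. Not to be moved.
- jar: Small jar with white cap, 56 mm wide, 80 mm high, close by the case's +y side; origin under its centre. Not to be moved.
- brush: Finds brush lying on the table to the left, along its own x. Not to be moved.
- mouse: Black computer mouse, 100 x 60 x 33 mm, on the right; origin under its centre. Not to be moved.
- tray: Cream finds tray, 240 x 190 x 35 mm, on the right; origin under its centre. Not to be moved.

How it is judged:
By the outcome, as a careful person would: the job done as asked, in the order asked, and still so for the second after the job is handed in, while the arm keeps its last pose, push and grip.
It also fails if it takes over 58 s, if anything falls off the work surface, if the arm or the gripper's body presses on something with over 40 N, if the wrist force passes 120 N, or if a joint passes its speed limit or range.

### The arm

A 6-joint arm with a two-finger parallel gripper is mounted at the origin on the work surface. World frame = base frame: x ahead of the robot, y to its left, z up, the work surface at z = 0. Lengths are in m, angles in degrees, forces in N, time in s.
With the tool pointing down it reaches from about 0.4 to 0.825 m from the base axis. Payload 7 kg.
Tool frame: the origin (TCP) lies midway between the tips of the shut fingers; the grasp point (between the pads) lies 19 mm behind it; z points along the fingers, y is the line along which they close (so a half turn about z gives the same grasp; the last joint's range is limited). The gripper opens to 88 mm and grips with 3 to 60 N. Pads are 19 mm wide; open, the fingers measure 130 mm over their backs; the gripper's body (78 mm by 193 mm) begins 47 mm behind the grasp point.
Start: joints at [-47.435, 20.546, 0.682, 0, -70.136, -16.507], TCP at [0.296, -0.606, 0.227] pointing down, gripper open.
Joint ranges: [-176.03, 176.03], [-82.01, 121.73], [-58.28, 71.71], [-173.87, 95.51], [-174.79, -0.11], [-173.66, 173.66]. Speed limits (degrees/s): [136.94, 136.94, 172.46, 180, 180, 180].

### API

Orientations are given as [roll, pitch, yaw] about the fixed x, y, z axes, in that order (R = Rz(yaw) Ry(pitch) Rx(roll)).
In Python, from plant import r gives the robot as it stands. The module is installed in compiled form; this text tells all that it offers.
- The arm moves only by the tool play_rows, never from a script. Its argument "rows" is a list of rows, each an object with "slide": the shift along the tool's x, y, z as a fraction of full scale, a list of three; "delta_rot": the turn, a rotation vector about the tool's x, y, z as a fraction of full scale, a list of three; "fingers": the opening, from -1 (shut) to 1 (fully open). In form: [{"slide": [x, y, z], "delta_rot": [rx, ry, rz], "fingers": fingers}, ...]. A call has 1 to 8 rows; each row shifts and turns the commanded pose from where the row before left it, along the tool's axes as they then stand; what a row does not reach is not made up. Full scale, the value 1, is 0.15 m for a shift and 0.08 rad for a turn. A row lasts 1/8 s, in which the tool goes at most 62.5 mm and 10.7 degrees, less where a joint would pass 70% of its speed; a pose out of reach is approached as far as the arm can. A call with a number of a shift or a turn outside -1 to 1 is refused whole. A call with a gripper value outside its range is refused whole. The fingers move at their own pace and stop on an object; "squeeze" is the grip in N (left out, the last holds). Time passes only in rows, so rows that do not move let the fingers close. It gives the time, the measured TCP pose, the force, the opening and the grip force at its end, in the units of the state.
- r.get_state(): the state, without advancing time (a new reading comes with each control period).
- r.capture(name): name is "scene" or "top"; returns a dict with "image" (400x640x3 uint8, blue, green, red), "fx", "fy", "cx", "cy" (pixels), "distortion" ([k1, k2, p1, p2, k3] as OpenCV has them; the pictures are not rectified), "R" (3x3) and "t" (3): a world point X has camera coordinates R X + t. Camera axes: x right, y down, z forward; pixel columns grow to the right and rows downward; lengths in m; the calibration is good to about 2 mm. A picture is of the moment at which its call begins. There is no depth.
- r.close_job(): hands the job in; it is judged then, once.
The state is a dict: "time_s": time; "joints": joint angles; "qd": joint speeds; "joint_torque": joint torques, N m; "tcp_pos": TCP position; "eef_rot": TCP orientation; "contact_force": force on the tool from outside, world axes, zero at the start; "moment": the same for the moment, N m; "gripper_width": finger opening in m; "gripper_force": force on a finger pad.
Only numpy, scipy, OpenCV 4.12 (cv2) and the standard library are available. Lean on these libraries where they do the work, as an engineer would, in place of code of your own. Each camera call takes 0.05 s, during which the arm holds its last target. There are 200 camera calls.

## Working session

There is one attempt and no reset: what is moved stays moved. The work goes in short steps, Python scripts to look and compute and a tool call to move; the robot and the scene stay as the last step left them, time stands still between calls to the robot, and variables do not carry over. Pictures are saved under pics/ and viewed, at most 10 in all, crops included, and the job is handed in when it is done.

Besides the shell and the picture viewer there is one more tool, called after ">>>" by a JSON object that holds its "op" and its "data", one argument or row to a line. play_rows: Moves the arm, as the interface text tells. Shift numbers are shares of 0.15 m and turn numbers shares of 0.08 rad, none past 1 either way. Its arguments: {"type":"object","properties":{"rows":{"type":"array"},"squeeze":{"type":"number"}},"required":["rows"]}

```bash
mkdir -p pics
python3 - <<'E'
from plant import r
import cv2,json
s=r.get_state();print({k:s[k] for k in("time_s","tcp_pos","eef_rot","gripper_width","contact_force")})
for n in("scene","top"):
    c=r.capture(n);cv2.imwrite(f"pics/{n}0.png",c["image"])
    print(n,c["fx"],c["fy"],c["cx"],c["cy"],c["distortion"],c["R"],c["t"])
E
```

```text
{'time_s': 0.0, 'tcp_pos': array([ 0.29626014, -0.60595945,  0.22561864]), 'eef_rot': array([ 1.79905055e+02, -7.78498262e-03, -1.53951222e+02]), 'gripper_width': 0.08796301597645707, 'contact_force': array([0.43164521, 0.21800906, 0.00632467])}
scene 463.0994316904371 463.0994316904371 321.0254956902139 199.4815694863629 [-0.13847718  0.          0.          0.          0.        ] [[-0.68007034  0.73275459 -0.02398015]
 [ 0.44126856  0.38298317 -0.81154541]
 [-0.58547962 -0.56248965 -0.58379706]] [ 0.40147079 -0.17743485  1.84596324]
top 461.43983125274565 461.43983125274565 317.5939442142441 201.34109444383515 [-0.09508308  0.          0.          0.          0.        ] [[ 0.02887156 -0.99936005  0.02111673]
 [-0.99381765 -0.03096434 -0.10661933]
 [ 0.10720496 -0.01790791 -0.99407565]] [-0.0311295   0.55684399  1.54245679]
```

View pics/scene0.png

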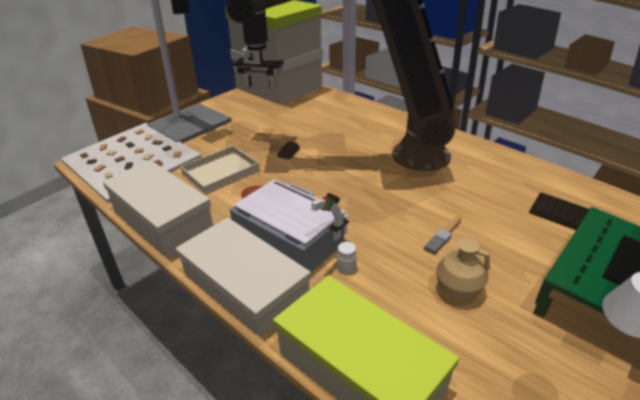

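View pics/top0.png

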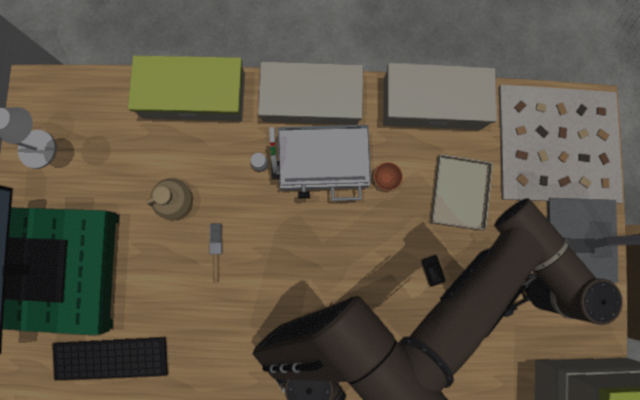

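The top view shows the case around (323,157), the black grip near (304,195), the handle near (346,197), the jar at (258,161) and the bowl at (387,177). I'll enlarge this area.

```bash
cat > h.py <<'E'
import numpy as np,cv2
from plant import r
def ray(c,px,z):
    K=np.array([[c["fx"],0,c["cx"]],[0,c["fy"],c["cy"]],[0,0,1.]])
    p=cv2.undistortPoints(np.array(px,float).reshape(-1,1,2),K,np.array(c["distortion"]))[:,0]
    R=np.array(c["R"]);o=-R.T@np.array(c["t"])
    d=np.c_[p,np.ones(len(p))]@R
    return o+d*((np.array(z)-o[2])/d[:,2])[:,None]
def proj(c,X):
    K=np.array([[c["fx"],0,c["cx"]],[0,c["fy"],c["cy"]],[0,0,1.]])
    return cv2.projectPoints(np.array(X,float).reshape(-1,3),cv2.Rodrigues(np.array(c["R"]))[0],np.array(c["t"],float),K,np.array(c["distortion"]))[0][:,0]
def crop(img,x0,y0,w,h,k,f):
    cv2.imwrite(f,cv2.resize(img[y0:y0+h,x0:x0+w],None,fx=k,fy=k,interpolation=cv2.INTER_CUBIC))
E
python3 -c "
from h import *
crop(cv2.imread('pics/top0.png'),245,115,160,95,5,'pics/c0.png')"
```

```text
(no output)
```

View pics/c0.png

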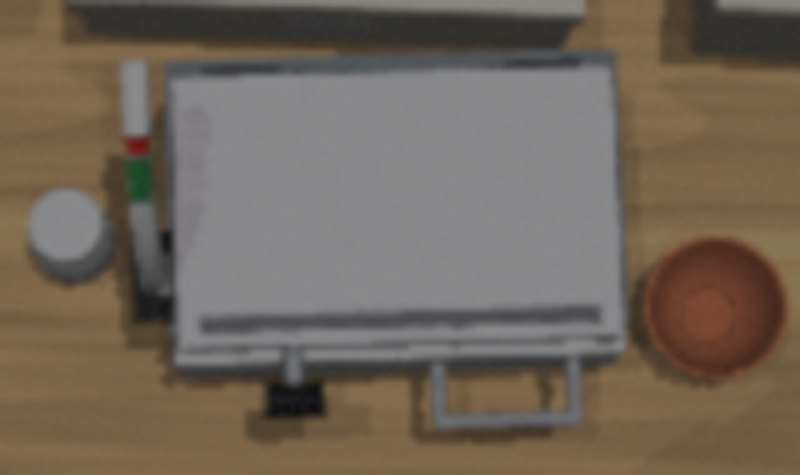

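```bash
cat > fit.py <<'E'
from h import *
from scipy.optimize import least_squares
c=r.capture("top")
cp=np.array([[170,75],[613,67],[295,400],[268,399],[323,399],[436,421],[577,418]],float)
px=(cp+.5)/5-.5+[245,115]
def model(p):
    x,y,a,d=p
    L=np.array([[-.085,.145,.117],[-.085,-.145,.117],[-.30,.07,.114],[-.30,.09,.112],[-.30,.05,.112],[-.14-d,-.025,.083],[-.14-d,-.115,.083]])
    # plate rear corners: hinge at -0.085
    R=np.array([[np.cos(a),-np.sin(a)],[np.sin(a),np.cos(a)]])
    return np.c_[L[:,:2]@R.T+[x,y],L[:,2]]
s=least_squares(lambda p:(proj(c,model(p))-px).ravel(),[.75,0,0,0.01],loss="soft_l1")
print(s.x,np.degrees(s.x[2]));print(s.fun.reshape(-1,2).round(2));print(model(s.x).round(4))
print(ray(c,px,model(s.x)[:,2]).round(4))
E
python3 fit.py
```

```text
[ 0.87308978 -0.01931295  0.05714489  0.17341464] 3.274161154076332
[[ 0.34  0.18]
 [-0.07 -0.12]
 [-0.16 -0.2 ]
 [-0.94  0.23]
 [ 0.43 -0.08]
 [ 0.65  0.05]
 [-0.36 -0.05]]
[[ 0.7799  0.1206  0.117 ]
 [ 0.7965 -0.1689  0.117 ]
 [ 0.5696  0.0334  0.114 ]
 [ 0.5684  0.0534  0.112 ]
 [ 0.5707  0.0135  0.112 ]
 [ 0.5616 -0.0622  0.083 ]
 [ 0.5668 -0.152   0.083 ]]
[[ 0.7805  0.1217  0.117 ]
 [ 0.7961 -0.1692  0.117 ]
 [ 0.569   0.0329  0.114 ]
 [ 0.5693  0.0504  0.112 ]
 [ 0.5704  0.0149  0.112 ]
 [ 0.5617 -0.06    0.083 ]
 [ 0.5666 -0.1532  0.083 ]]
```

>>> {"op": "play_rows", "data": {
  "rows": [
    {"slide": [0, 0, 0], "delta_rot": [0, 0, -1], "fingers": -0.4},
    {"slide": [0, 0, 0], "delta_rot": [0, 0, -1], "fingers": -0.4},
    {"slide": [0, 0, 0], "delta_rot": [0, 0, -1], "fingers": -0.4},
    {"slide": [0, 0, 0], "delta_rot": [0, 0, -1], "fingers": -0.4},
    {"slide": [0, 0, 0], "delta_rot": [0, 0, -1], "fingers": -0.4},
    {"slide": [0, 0, 0], "delta_rot": [0, 0, -1], "fingers": -0.4},
    {"slide": [0, 0, 0], "delta_rot": [0, 0, -1], "fingers": -0.4},
    {"slide": [0, 0, 0], "delta_rot": [0, 0, -1], "fingers": -0.4}
  ],
  "squeeze": 30
}}

```text
time_s: 1.15
tcp_pos: [0.2964, -0.6062, 0.2261]
eef_rot: [180.0, 0.0, -117.1]
contact_force: [-0.5, 0.7, -0.2]
gripper_width: 0.0267
gripper_force: 0.0
```

>>> {"op": "play_rows", "data": {
  "rows": [
    {"slide": [0, 0, 0], "delta_rot": [0, 0, -1], "fingers": -0.4},
    {"slide": [0, 0, 0], "delta_rot": [0, 0, -1], "fingers": -0.4},
    {"slide": [0, 0, 0], "delta_rot": [0, 0, -1], "fingers": -0.4},
    {"slide": [0, 0, 0], "delta_rot": [0, 0, -1], "fingers": -0.4},
    {"slide": [0, 0, 0], "delta_rot": [0, 0, -1], "fingers": -0.4},
    {"slide": [0, 0, 0], "delta_rot": [0, 0, -1], "fingers": -0.4},
    {"slide": [0, 0, 0], "delta_rot": [0, 0, -0.68], "fingers": -0.4},
    {"slide": [0, 0, 0], "delta_rot": [0, 0, 0], "fingers": -0.4}
  ]
}}

```text
time_s: 2.15
tcp_pos: [0.2964, -0.6062, 0.2262]
eef_rot: [180.0, 0.0, -86.7]
contact_force: [-0.9, -0.7, -0.0]
gripper_width: 0.0263
gripper_force: 0.0
```

```bash
cat > go.py <<'E'
# usage: go.py x y z [yaw]  -> tool-frame shift in slide units, yaw turn in delta_rot units
import sys
from h import *
from scipy.spatial.transform import Rotation as Ro
s=r.get_state();v=[float(a) for a in sys.argv[1:]]
R=Ro.from_euler("xyz",s["eef_rot"],degrees=True)
print("t",s["time_s"],"tcp",np.round(s["tcp_pos"],4),"rot",np.round(s["eef_rot"],2),"F",np.round(s["contact_force"],1),"w",round(s["gripper_width"],4),"g",s["gripper_force"])
print("slide",(R.inv().apply(np.array(v[:3])-s["tcp_pos"])/.15).round(3))
if len(v)>3: print("rot",((R.inv()*Ro.from_euler("xyz",[180,0,v[3]],degrees=True)).as_rotvec()/.08).round(2))
E
python3 go.py 0.564 -0.107 0.2 -86.7
```

```text
t 2.15 tcp [ 0.2964 -0.6062  0.2262] rot [ 1.7998e+02  3.0000e-02 -8.6680e+01] F [-0.9 -0.7 -0. ] w 0.0263 g 0.0
slide [-3.219 -1.974  0.176]
rot [0.   0.01 0.  ]
```

>>> {"op": "play_rows", "data": {
  "rows": [
    {"slide": [-0.322, -0.197, 0], "delta_rot": [0, 0, 0], "fingers": -0.4},
    {"slide": [-0.322, -0.197, 0], "delta_rot": [0, 0, 0], "fingers": -0.4},
    {"slide": [-0.322, -0.197, 0], "delta_rot": [0, 0, 0], "fingers": -0.4},
    {"slide": [-0.322, -0.197, 0], "delta_rot": [0, 0, 0], "fingers": -0.4},
    {"slide": [-0.322, -0.197, 0], "delta_rot": [0, 0, 0], "fingers": -0.4},
    {"slide": [-0.322, -0.197, 0], "delta_rot": [0, 0, 0], "fingers": -0.4},
    {"slide": [-0.322, -0.197, 0], "delta_rot": [0, 0, 0], "fingers": -0.4},
    {"slide": [-0.322, -0.197, 0], "delta_rot": [0, 0, 0], "fingers": -0.4}
  ]
}}

```text
time_s: 3.15
tcp_pos: [0.5105, -0.2051, 0.2268]
eef_rot: [-180.0, -0.0, -86.7]
contact_force: [0.5, -0.6, -0.5]
gripper_width: 0.0266
gripper_force: 0.0
```

>>> {"op": "play_rows", "data": {
  "rows": [
    {"slide": [-0.322, -0.197, 0], "delta_rot": [0, 0, 0], "fingers": -0.4},
    {"slide": [-0.322, -0.197, 0], "delta_rot": [0, 0, 0], "fingers": -0.4},
    {"slide": [0, 0, 0.2], "delta_rot": [0, 0, 0], "fingers": -0.4},
    {"slide": [0, 0, 0.2], "delta_rot": [0, 0, 0], "fingers": -0.4},
    {"slide": [0, 0, 0.1], "delta_rot": [0, 0, 0], "fingers": -0.4},
    {"slide": [0, 0, 0], "delta_rot": [0, 0, 0], "fingers": -0.4}
  ]
}}

```text
time_s: 3.9
tcp_pos: [0.5628, -0.1072, 0.1509]
eef_rot: [179.9, -0.0, -86.7]
contact_force: [-1.1, 0.4, 0.0]
gripper_width: 0.0263
gripper_force: 0.0
```

```bash
python3 go.py 0.564 -0.107 0.063 -86.7; python3 -c "
from h import *
crop(r.capture('scene')['image'],225,150,150,110,5,'pics/s1.png')"
```

```text
t 3.9 tcp [ 0.5628 -0.1072  0.1509] rot [ 1.7989e+02 -1.0000e-02 -8.6700e+01] F [-1.1  0.4  0. ] w 0.0263 g 0.0
slide [-0.001 -0.009  0.586]
rot [ 0.02 -0.    0.  ]
```

View pics/s1.png

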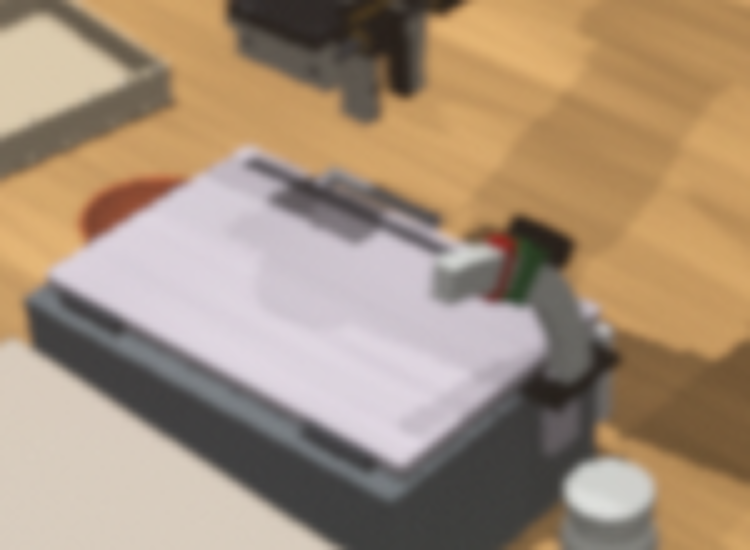

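The open fingers are above the handle (scene crop: fingers near (380,90), handle behind the cover near (385,200)), and the path down is clear. Next I'll descend slowly.

>>> {"op": "play_rows", "data": {
  "rows": [
    {"slide": [0, -0.005, 0.16], "delta_rot": [0, 0, 0], "fingers": -0.4},
    {"slide": [0, 0, 0.16], "delta_rot": [0, 0, 0], "fingers": -0.4},
    {"slide": [0, 0, 0.15], "delta_rot": [0, 0, 0], "fingers": -0.4},
    {"slide": [0, 0, 0.11], "delta_rot": [0, 0, 0], "fingers": -0.4},
    {"slide": [0, 0, 0], "delta_rot": [0, 0, 0], "fingers": -0.4}
  ]
}}

```text
time_s: 4.58
tcp_pos: [0.5638, -0.1071, 0.0642]
eef_rot: [179.9, -0.0, -86.7]
contact_force: [0.8, -0.4, 0.2]
gripper_width: 0.0261
gripper_force: 0.0
```

>>> {"op": "play_rows", "data": {
  "rows": [
    {"slide": [0, 0, 0], "delta_rot": [0, 0, 0], "fingers": -1},
    {"slide": [0, 0, 0], "delta_rot": [0, 0, 0], "fingers": -1},
    {"slide": [0, 0, 0], "delta_rot": [0, 0, 0], "fingers": -1}
  ],
  "squeeze": 15
}}

```text
time_s: 4.95
tcp_pos: [0.5649, -0.1069, 0.0656]
eef_rot: [-179.9, -0.0, -86.6]
contact_force: [0.3, -0.5, 3.3]
gripper_width: 0.0092
gripper_force: 15.0
```

>>> {"op": "play_rows", "data": {
  "rows": [
    {"slide": [0, 0.05, 0], "delta_rot": [0, 0, 0], "fingers": -1},
    {"slide": [0, 0.1, 0], "delta_rot": [0, 0, 0], "fingers": -1},
    {"slide": [0, 0.12, 0], "delta_rot": [0, 0, 0], "fingers": -1},
    {"slide": [0, 0.12, 0], "delta_rot": [0, 0, 0], "fingers": -1},
    {"slide": [0, 0.12, 0], "delta_rot": [0, 0, 0], "fingers": -1},
    {"slide": [0, 0.1, 0], "delta_rot": [0, 0, 0], "fingers": -1},
    {"slide": [0, 0.06, 0], "delta_rot": [0, 0, 0], "fingers": -1},
    {"slide": [0, 0.04, 0], "delta_rot": [0, 0, 0], "fingers": -1}
  ]
}}

```text
time_s: 5.95
tcp_pos: [0.4577, -0.1133, 0.0655]
eef_rot: [-179.9, -0.0, -86.6]
contact_force: [1.9, -1.4, 6.4]
gripper_width: 0.009
gripper_force: 15.0
```

>>> {"op": "play_rows", "data": {
  "rows": [
    {"slide": [0, 0, 0], "delta_rot": [0, 0, 0], "fingers": -1},
    {"slide": [0, 0, 0], "delta_rot": [0, 0, 0], "fingers": -0.45},
    {"slide": [0, 0, 0], "delta_rot": [0, 0, 0], "fingers": -0.45},
    {"slide": [0, 0, -0.15], "delta_rot": [0, 0, 0], "fingers": -0.45},
    {"slide": [0, 0, -0.35], "delta_rot": [0, 0, 0], "fingers": -0.45},
    {"slide": [0, 0, -0.35], "delta_rot": [0, 0, 0], "fingers": 0.3},
    {"slide": [0, 0, 0], "delta_rot": [0, 0, 0], "fingers": 0.3}
  ]
}}

```text
time_s: 6.82
tcp_pos: [0.4596, -0.113, 0.1958]
eef_rot: [-179.6, 0.0, -86.6]
contact_force: [-0.3, 0.5, -1.4]
gripper_width: 0.0386
gripper_force: 0.0
```

>>> {"op": "play_rows", "data": {
  "rows": [
    {"slide": [0, 0, 0], "delta_rot": [0, 0, 1], "fingers": 0.4},
    {"slide": [0, 0, 0], "delta_rot": [0, 0, 1], "fingers": 0.4},
    {"slide": [0, 0, 0], "delta_rot": [0, 0, 1], "fingers": 0.4},
    {"slide": [0, 0, 0], "delta_rot": [0, 0, 1], "fingers": 0.4},
    {"slide": [0, 0, 0], "delta_rot": [0, 0, 1], "fingers": 0.4},
    {"slide": [0, 0, 0], "delta_rot": [0, 0, 1], "fingers": 0.4},
    {"slide": [0, 0, 0], "delta_rot": [0, 0, 1], "fingers": 0.4},
    {"slide": [0, 0, 0], "delta_rot": [0, 0, 1], "fingers": 0.4}
  ]
}}

```text
time_s: 7.82
tcp_pos: [0.4566, -0.1131, 0.1908]
eef_rot: [179.9, -0.1, -123.5]
contact_force: [-0.4, 0.1, 0.8]
gripper_width: 0.0615
gripper_force: 0.0
```

>>> {"op": "play_rows", "data": {
  "rows": [
    {"slide": [0, 0, 0], "delta_rot": [0, 0, 1], "fingers": 0.4},
    {"slide": [0, 0, 0], "delta_rot": [0, 0, 1], "fingers": 0.4},
    {"slide": [0, 0, 0], "delta_rot": [0, 0, 1], "fingers": 0.4},
    {"slide": [0, 0, 0], "delta_rot": [0, 0, 1], "fingers": 0.4},
    {"slide": [0, 0, 0], "delta_rot": [0, 0, 1], "fingers": 0.4},
    {"slide": [0, 0, 0], "delta_rot": [0, 0, 1], "fingers": 0.4},
    {"slide": [0, 0, 0], "delta_rot": [0, 0, 1], "fingers": 0.4},
    {"slide": [0, 0, 0], "delta_rot": [0, 0, 1], "fingers": 0.4}
  ]
}}

```text
time_s: 8.82
tcp_pos: [0.4566, -0.1131, 0.1908]
eef_rot: [179.9, -0.1, -160.2]
contact_force: [-1.0, 0.1, -0.2]
gripper_width: 0.0614
gripper_force: 0.0
```

>>> {"op": "play_rows", "data": {
  "rows": [
    {"slide": [0, 0, 0], "delta_rot": [0, 0, 1], "fingers": 0.4},
    {"slide": [0, 0, 0], "delta_rot": [0, 0, 1], "fingers": 0.4},
    {"slide": [0, 0, 0], "delta_rot": [0, 0, 1], "fingers": 0.4},
    {"slide": [0, 0, 0], "delta_rot": [0, 0, 0.65], "fingers": 0.4},
    {"slide": [0, 0, 0], "delta_rot": [0, 0, 0], "fingers": 0.4}
  ]
}}

```text
time_s: 9.45
tcp_pos: [0.4568, -0.1131, 0.191]
eef_rot: [180.0, -0.1, -176.7]
contact_force: [0.0, 0.4, -0.5]
gripper_width: 0.0614
gripper_force: 0.0
```

```bash
python3 go.py 0.5695 0.033 0.18 -176.7; python3 -c "
from h import *
crop(r.capture('top')['image'],245,115,160,110,5,'pics/t2.png')"
```

```text
t 9.45 tcp [ 0.4568 -0.1131  0.191 ] rot [ 1.7999e+02 -1.2000e-01 -1.7671e+02] F [ 0.   0.4 -0.5] w 0.0614 g 0.0
slide [-0.806  0.929  0.072]
rot [ 0.   -0.03 -0.  ]
```

View pics/t2.png

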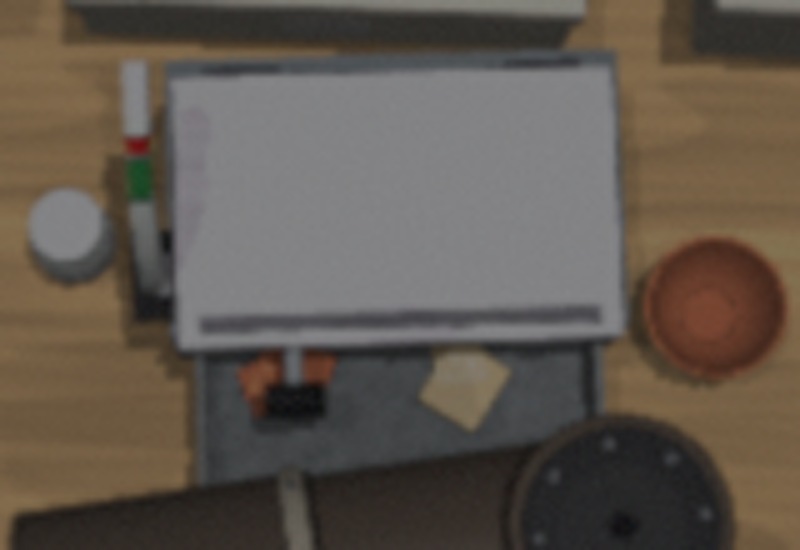

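The drawer is well open with both sherds inside: terracotta near (290,380), buff near (465,390). The case is unmoved and the grip is at (295,400) as before. Now I'll go over the grip.

>>> {"op": "play_rows", "data": {
  "rows": [
    {"slide": [-0.2, 0.232, 0], "delta_rot": [0, 0, 0], "fingers": 0.4},
    {"slide": [-0.2, 0.232, 0], "delta_rot": [0, 0, 0], "fingers": 0.4},
    {"slide": [-0.2, 0.232, 0], "delta_rot": [0, 0, 0], "fingers": 0.4},
    {"slide": [-0.206, 0.233, 0.07], "delta_rot": [0, 0, 0], "fingers": 0.4},
    {"slide": [0, 0, 0], "delta_rot": [0, 0, 0], "fingers": 0.4}
  ]
}}

```text
time_s: 10.12
tcp_pos: [0.5712, 0.0349, 0.1795]
eef_rot: [-180.0, -0.2, -176.5]
contact_force: [0.8, 1.2, -0.6]
gripper_width: 0.0614
gripper_force: 0.0
```

```bash
python3 go.py 0.5695 0.033 0.093 -176.7
```

```text
t 10.125 tcp [0.5712 0.0349 0.1795] rot [-1.7996e+02 -1.5000e-01 -1.7654e+02] F [ 0.8  1.2 -0.6] w 0.0614 g 0.0
slide [ 0.01  -0.012  0.577]
rot [-0.01 -0.03  0.04]
```

>>> {"op": "play_rows", "data": {
  "rows": [
    {"slide": [0, 0, 0.16], "delta_rot": [0, 0, 0], "fingers": 0.4},
    {"slide": [0, 0, 0.16], "delta_rot": [0, 0, 0], "fingers": 0.4},
    {"slide": [0, 0, 0.15], "delta_rot": [0, 0, 0], "fingers": 0.4},
    {"slide": [0, 0, 0.1], "delta_rot": [0, 0, 0], "fingers": 0.4},
    {"slide": [0, 0, 0], "delta_rot": [0, 0, 0], "fingers": 0.4}
  ]
}}

```text
time_s: 10.75
tcp_pos: [0.5696, 0.0324, 0.0951]
eef_rot: [-180.0, -0.1, -176.7]
contact_force: [0.1, -0.1, 0.4]
gripper_width: 0.0612
gripper_force: 0.0
```

```bash
python3 go.py 0.5695 0.033 0.093 -176.7;  python3 -c "
from h import *
crop(r.capture('scene')['image'],255,140,120,90,6,'pics/s3.png')"
```

```text
t 10.75 tcp [0.5696 0.0324 0.0951] rot [-1.7996e+02 -1.3000e-01 -1.7672e+02] F [ 0.1 -0.1  0.4] w 0.0612 g 0.0
slide [0.    0.004 0.014]
rot [-0.01 -0.03 -0.  ]
```

View pics/s3.png

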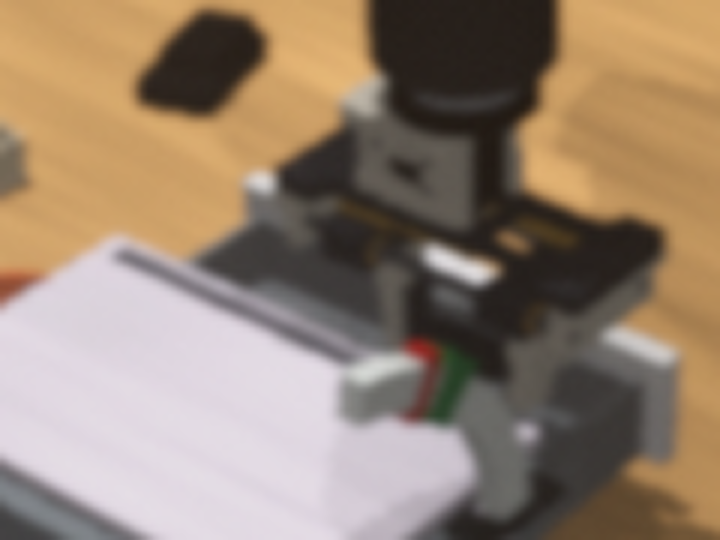

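The fingers straddle the black grip (about (460,320)) and nothing touches. I'll close on it.

>>> {"op": "play_rows", "data": {
  "rows": [
    {"slide": [0, 0, 0.014], "delta_rot": [0, 0, 0], "fingers": -1},
    {"slide": [0, 0, 0], "delta_rot": [0, 0, 0], "fingers": -1},
    {"slide": [0, 0, 0], "delta_rot": [0, 0, 0], "fingers": -1},
    {"slide": [0, 0, 0], "delta_rot": [0, 0, 0], "fingers": -1}
  ],
  "squeeze": 25
}}

```text
time_s: 11.3
tcp_pos: [0.5707, 0.0323, 0.0944]
eef_rot: [-180.0, 0.0, -176.7]
contact_force: [1.9, -4.6, 0.8]
gripper_width: 0.0398
gripper_force: 25.0
```

```bash
python3 go.py 0.5695 0.033 0.093
python3 - <<'E'
import numpy as np
# arc about hinge: grip offset (-.215,.006); tool x = -case x  -> back along case x is -slide x; up is -slide z
R=np.hypot(.215,.006);b=np.arctan2(.006,.215)
f=lambda d:np.array([R*np.cos(np.radians(d)+b),R*np.sin(np.radians(d)+b)])
for d in range(0,70,3):
    print(d,((f(d+3)-f(d))/.15*[1,-1]).round(3), "cum dx,dz mm",((f(d)-f(0))*1e3).round(1))
E
```

```text
t 11.3 tcp [0.5707 0.0323 0.0944] rot [-1.7996e+02  3.0000e-02 -1.7670e+02] F [ 1.9 -4.6  0.8] w 0.0398 g 25.00513046979904
slide [0.008 0.005 0.009]
0 [-0.004 -0.075] cum dx,dz mm [0. 0.]
3 [-0.008 -0.075] cum dx,dz mm [-0.6 11.2]
6 [-0.012 -0.074] cum dx,dz mm [-1.8 22.4]
9 [-0.016 -0.073] cum dx,dz mm [-3.6 33.6]
12 [-0.02  -0.072] cum dx,dz mm [-5.9 44.6]
15 [-0.023 -0.071] cum dx,dz mm [-8.9 55.4]
18 [-0.027 -0.07 ] cum dx,dz mm [-12.4  66.1]
21 [-0.031 -0.069] cum dx,dz mm [-16.4  76.7]
24 [-0.034 -0.067] cum dx,dz mm [-21.   86.9]
27 [-0.038 -0.065] cum dx,dz mm [-26.2  97. ]
30 [-0.041 -0.063] cum dx,dz mm [-31.8 106.7]
33 [-0.044 -0.061] cum dx,dz mm [-38.  116.1]
36 [-0.047 -0.058] cum dx,dz mm [-44.6 125.2]
39 [-0.05  -0.056] cum dx,dz mm [-51.7 134. ]
42 [-0.053 -0.053] cum dx,dz mm [-59.2 142.3]
45 [-0.056 -0.05 ] cum dx,dz mm [-67.2 150.3]
48 [-0.058 -0.047] cum dx,dz mm [-75.6 157.8]
51 [-0.061 -0.044] cum dx,dz mm [-84.4 164.9]
54 [-0.063 -0.041] cum dx,dz mm [-93.5 171.5]
57 [-0.065 -0.037] cum dx,dz mm [-102.9  177.6]
60 [-0.067 -0.034] cum dx,dz mm [-112.7  183.2]
63 [-0.069 -0.03 ] cum dx,dz mm [-122.7  188.3]
66 [-0.07  -0.027] cum dx,dz mm [-133.   192.9]
69 [-0.071 -0.023] cum dx,dz mm [-143.6  196.9]
```

>>> {"op": "play_rows", "data": {
  "rows": [
    {"slide": [-0.004, 0, -0.075], "delta_rot": [0, 0, 0], "fingers": -1},
    {"slide": [-0.008, 0, -0.075], "delta_rot": [0, 0, 0], "fingers": -1},
    {"slide": [-0.012, 0, -0.074], "delta_rot": [0, 0, 0], "fingers": -1},
    {"slide": [-0.016, 0, -0.073], "delta_rot": [0, 0, 0], "fingers": -1},
    {"slide": [-0.02, 0, -0.072], "delta_rot": [0, 0, 0], "fingers": -1},
    {"slide": [-0.023, 0, -0.071], "delta_rot": [0, 0, 0], "fingers": -1},
    {"slide": [-0.027, 0, -0.07], "delta_rot": [0, 0, 0], "fingers": -1},
    {"slide": [-0.031, 0, -0.069], "delta_rot": [0, 0, 0], "fingers": -1}
  ]
}}

```text
time_s: 12.3
tcp_pos: [0.5911, 0.0336, 0.1807]
eef_rot: [-180.0, -0.1, -176.7]
contact_force: [2.0, -5.0, -4.0]
gripper_width: 0.0396
gripper_force: 25.0
```

```bash
python3 go.py 0.5905 0.034 0.180
```

```text
t 12.3 tcp [0.5911 0.0336 0.1807] rot [-1.7996e+02 -1.0000e-01 -1.7674e+02] F [ 2. -5. -4.] w 0.0396 g 24.999352991580963
slide [0.004 0.003 0.005]
```

Forces are small and it is tracking the arc (about 24°). I'll continue.

>>> {"op": "play_rows", "data": {
  "rows": [
    {"slide": [-0.034, 0, -0.067], "delta_rot": [0, 0, 0], "fingers": -1},
    {"slide": [-0.038, 0, -0.065], "delta_rot": [0, 0, 0], "fingers": -1},
    {"slide": [-0.041, 0, -0.063], "delta_rot": [0, 0, 0], "fingers": -1},
    {"slide": [-0.044, 0, -0.061], "delta_rot": [0, 0, 0], "fingers": -1},
    {"slide": [-0.047, 0, -0.058], "delta_rot": [0, 0, 0], "fingers": -1},
    {"slide": [-0.05, 0, -0.056], "delta_rot": [0, 0, 0], "fingers": -1},
    {"slide": [-0.053, 0, -0.053], "delta_rot": [0, 0, 0], "fingers": -1},
    {"slide": [-0.056, 0, -0.05], "delta_rot": [0, 0, 0], "fingers": -1}
  ]
}}

```text
time_s: 13.3
tcp_pos: [0.6459, 0.0369, 0.2521]
eef_rot: [-180.0, -0.1, -176.7]
contact_force: [0.1, -4.0, -3.1]
gripper_width: 0.0398
gripper_force: 25.0
```

>>> {"op": "play_rows", "data": {
  "rows": [
    {"slide": [-0.058, 0, -0.047], "delta_rot": [0, 0, 0], "fingers": -1},
    {"slide": [-0.061, 0, -0.044], "delta_rot": [0, 0, 0], "fingers": -1},
    {"slide": [-0.063, 0, -0.041], "delta_rot": [0, 0, 0], "fingers": -1},
    {"slide": [-0.065, 0, -0.037], "delta_rot": [0, 0, 0], "fingers": -1},
    {"slide": [-0.067, 0, -0.034], "delta_rot": [0, 0, 0], "fingers": -1},
    {"slide": [-0.069, 0, -0.03], "delta_rot": [0, 0, 0], "fingers": -1},
    {"slide": [-0.047, 0, -0.018], "delta_rot": [0, 0, 0], "fingers": -1},
    {"slide": [0, 0, 0], "delta_rot": [0, 0, 0], "fingers": -1}
  ]
}}

```text
time_s: 14.3
tcp_pos: [0.7111, 0.0408, 0.2901]
eef_rot: [-180.0, 0.1, -176.7]
contact_force: [-1.1, -4.7, 3.7]
gripper_width: 0.0397
gripper_force: 25.0
```

```bash
python3 go.py 0.70 0.04 0.28;  python3 -c "
from h import *
crop(r.capture('scene')['image'],225,110,150,110,5,'pics/s4.png')"
```

```text
t 14.3 tcp [0.7111 0.0408 0.2901] rot [-1.7999e+02  7.0000e-02 -1.7673e+02] F [-1.1 -4.7  3.7] w 0.0397 g 24.999536275863647
slide [ 0.075 -0.001  0.067]
```

View pics/s4.png

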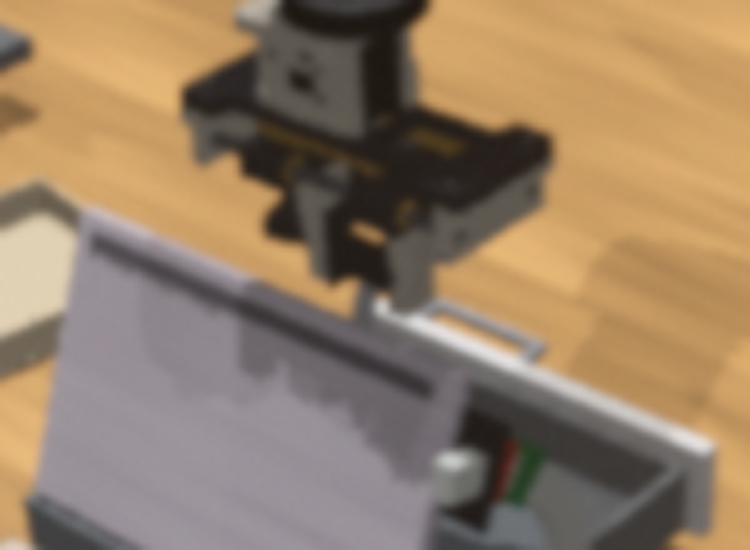

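The cover is at about 68° by the arc (red is at (508,465), with the needle beyond it on the open side). It is held firmly, and the drawer is open. Now I'll bring it back to 51°.

>>> {"op": "play_rows", "data": {
  "rows": [
    {"slide": [0.047, 0, 0.018], "delta_rot": [0, 0, 0], "fingers": -1},
    {"slide": [0.069, 0, 0.03], "delta_rot": [0, 0, 0], "fingers": -1},
    {"slide": [0.067, 0, 0.034], "delta_rot": [0, 0, 0], "fingers": -1},
    {"slide": [0.065, 0, 0.037], "delta_rot": [0, 0, 0], "fingers": -1},
    {"slide": [0.063, 0, 0.041], "delta_rot": [0, 0, 0], "fingers": -1},
    {"slide": [0.031, 0, 0.021], "delta_rot": [0, 0, 0], "fingers": -1},
    {"slide": [0.03, 0, 0.023], "delta_rot": [0, 0, 0], "fingers": -1},
    {"slide": [0, 0, 0], "delta_rot": [0, 0, 0], "fingers": -1}
  ]
}}

```text
time_s: 15.35
tcp_pos: [0.6544, 0.0374, 0.2588]
eef_rot: [-180.0, 0.1, -176.7]
contact_force: [1.1, -6.0, -0.0]
gripper_width: 0.0396
gripper_force: 25.0
```

>>> {"op": "play_rows", "data": {
  "rows": [
    {"slide": [0, 0, 0], "delta_rot": [0, 0, 0], "fingers": -1},
    {"slide": [0, 0, 0], "delta_rot": [0, 0, 0], "fingers": -1},
    {"slide": [0, 0, 0], "delta_rot": [0, 0, 0], "fingers": -1},
    {"slide": [0, 0, 0], "delta_rot": [0, 0, 0], "fingers": -1}
  ]
}}

```text
time_s: 15.85
tcp_pos: [0.6545, 0.0374, 0.2589]
eef_rot: [-180.0, 0.1, -176.7]
contact_force: [-0.1, -6.7, 1.3]
gripper_width: 0.0401
gripper_force: 25.0
```

```bash
python3 go.py 0.6547 0.04 0.259;  python3 -c "
from h import *
crop(r.capture('scene')['image'],265,150,120,90,6,'pics/s5.png')
c=r.capture('top')['image'];crop(c,245,115,160,110,5,'pics/t5.png')
print(r.get_state()['qd'])"
```

```text
t 15.85 tcp [0.6545 0.0374 0.2589] rot [-1.7999e+02  5.0000e-02 -1.7672e+02] F [-0.1 -6.7  1.3] w 0.0401 g 24.99962478876114
slide [-0.002  0.017 -0.001]
[ 0.07126596 -0.00625553  0.00725851 -0.08357504 -0.00696755  0.03097553]
```

View pics/s5.png

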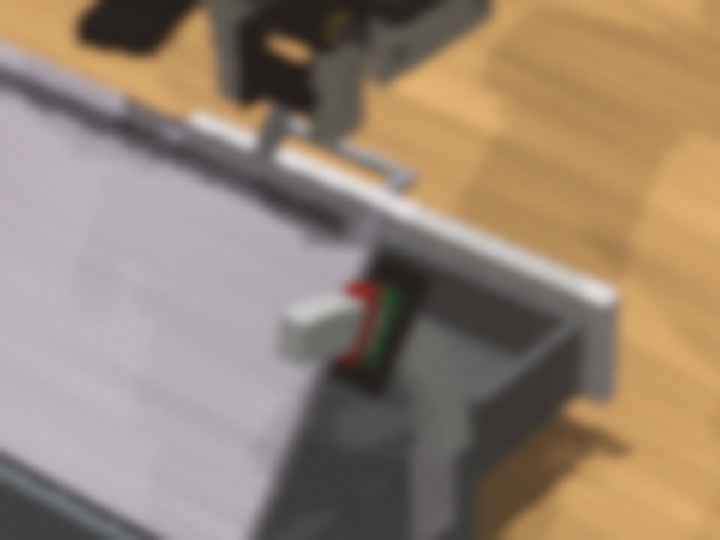

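View pics/t5.png

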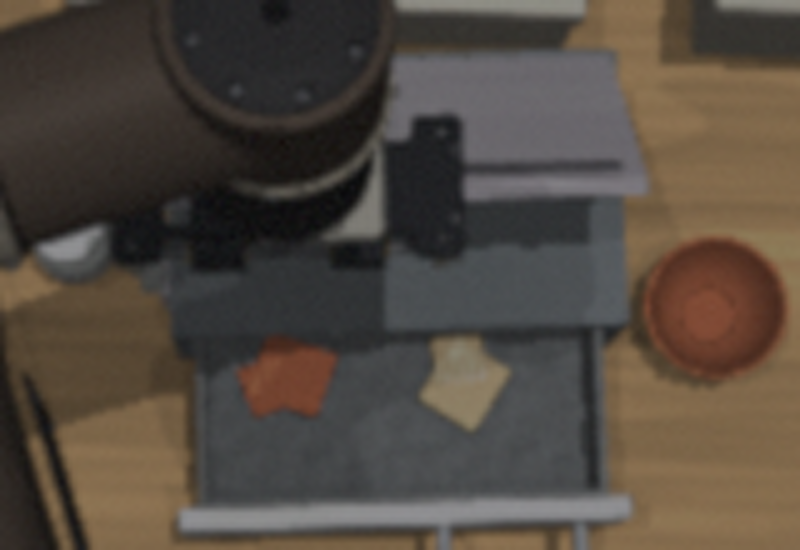

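The scene crop shows the needle over the lower part of the green band (about (400,310)), clear of red (365,325). The top crop shows the drawer wide open, both sherds inside and the neighbours unmoved. By the arc the cover is at about 51° and still, so I'm handing in.

```bash
python3 -c "
from plant import r
print(r.close_job())"
```

```text
the job is handed in; nothing more can be done
None
```

I pulled the drawer about 110 mm open, raised the cover to about 68° and brought it back to about 51° in the green band; the gripper was holding it there, still, when I handed the job in at about 16 s.

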